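Hold the cover plate over the tube heater for screwing

TASK

Lift the loose cover plate by its rib handle off the two pins of the parking stand, carry it to the tube heater and hold it level and still about 15 mm above the open flange, turned so that each of its four screw holes is centred over the matching threaded hole (looking straight down, every threaded hole shows whole through its hole) and a colleague can start the screws. Do not touch the heater with the plate and leave everything else where it stands. Finish while still holding the plate hovering there: do not put it down or let go.

Things in the scene. Friction and masses are not known exactly. Their poses are not given: they have to be found in the camera images.
- cover_grip (a point): Grasping point on the cover plate's handle, an upright black rib in the middle of the plate: 56 mm long along x, 14 mm wide along y (pinch it across y), 36 mm high above the plate. The point is 29 mm above the plate's underside, 24 mm above its upper face, 17 mm below the rib's top. Axes are the cover's: x towards the end with the wide pair of holes, z up.
- cover: The loose cover: aluminium plate 130 mm (x) x 100 mm (y) x 5 mm, about 0.25 kg, with a rib handle, four 14 mm screw holes and, 50 mm either side of the middle on its x axis, two 9 mm pin holes. x points to the end where the two screw holes are widely spaced, z up. Origin at the centre of its underside.
- stand_top (a point): Centre of the upper face of the parking stand, a fixed black block 150 x 115 mm, its top 45 mm above the bench. Two upright steel pins, 7 mm thick and 18 mm high, stand 50 mm either side of this point along x. At the start the cover lies flat on this face with the pins through its pin holes, its axes along the stand's.
- heater: Tube heater, fixed: white housing 200 mm (x) x 150 mm (y), control panel at its -x face, on top an open grey flange 150 x 120 mm with a 66 x 56 mm opening over the tube block. Origin at the centre of its underside, on the bench; the flange's flat upper face is 85 mm above, nothing on it is higher. x points to the end with the widely spaced threaded holes, z up.
- hole_wide_l (a point): Centre of a 14 mm screw hole of the cover, at the underside of the plate: one of the widely spaced pair (+x end), on the +y side. In the cover's axes the holes lie at x +48 mm, y +-34 mm (wide pair) and x -48 mm, y +-20 mm (close pair) from the middle; belongs over thread_wide_l.
- hole_wide_r (a point): Centre of a 14 mm screw hole of the cover, at the underside of the plate: one of the widely spaced pair (+x end), on the -y side. In the cover's axes the holes lie at x +48 mm, y +-34 mm (wide pair) and x -48 mm, y +-20 mm (close pair) from the middle; belongs over thread_wide_r.
- hole_near_l (a point): Centre of a 14 mm screw hole of the cover, at the underside of the plate: one of the closely spaced pair (-x end), on the +y side. In the cover's axes the holes lie at x +48 mm, y +-34 mm (wide pair) and x -48 mm, y +-20 mm (close pair) from the middle; belongs over thread_near_l.
- hole_near_r (a point): Centre of a 14 mm screw hole of the cover, at the underside of the plate: one of the closely spaced pair (-x end), on the -y side. In the cover's axes the holes lie at x +48 mm, y +-34 mm (wide pair) and x -48 mm, y +-20 mm (close pair) from the middle; belongs over thread_near_r.
- thread_wide_l (a point): Mouth of a 6 mm threaded hole (dark, in a flush brass insert 12 mm across) in the upper face of the heater's flange: one of the widely spaced pair (+x end), on the +y side; laid out as the cover's screw holes are. Axes are the heater's, z up.
- thread_wide_r (a point): Mouth of a 6 mm threaded hole (dark, in a flush brass insert 12 mm across) in the upper face of the heater's flange: one of the widely spaced pair (+x end), on the -y side; laid out as the cover's screw holes are. Axes are the heater's, z up.
- thread_near_l (a point): Mouth of a 6 mm threaded hole (dark, in a flush brass insert 12 mm across) in the upper face of the heater's flange: one of the closely spaced pair (-x end), on the +y side; laid out as the cover's screw holes are. Axes are the heater's, z up.
- thread_near_r (a point): Mouth of a 6 mm threaded hole (dark, in a flush brass insert 12 mm across) in the upper face of the heater's flange: one of the closely spaced pair (-x end), on the -y side; laid out as the cover's screw holes are. Axes are the heater's, z up.
- dish: Round steel dish, 68 mm across, 18 mm high, holding the four screws; origin at the centre of its underside. Leave it where it is.
- screwdriver: Screwdriver about 170 mm long lying on the bench along its x axis. Leave it where it is.
- blank_plate: Small blank aluminium plate 80 x 60 x 5 mm without holes or handle, lying flat on the bench: not the cover plate; origin at the centre of its underside. Leave it where it is.
- tip_box: Pipette tip box 115 x 80 x 65 mm; origin at the centre of its underside. Leave it where it is.
- jar: White jar with lid, 70 mm across, 80 mm high; origin at the centre of its underside. Leave it where it is.
Not all that is in view belongs to the job. What is shaped like the part that bears stand_top but green is not meant.

How it is judged:
On the way:
1. the cover is in the gripper, lifted clear of the stand's pins (z of cover_grip in the frame of stand_top above 0.05 m and contact force between cover and the fingers above 0.5 N), for 0.2 s.
At the end, for the whole second after the job is handed in: The fingers hold the cover (over 0.5 N), it does not touch the heater, moves slower than 20 mm/s and is level within 0.1 rad; each of its four screw holes is within 4.5 mm (horizontally) of its own threaded hole and the underside there is 5 to 30 mm above the flange (contact force between cover and the fingers above 0.5 N and contact force between cover and heater below 0.2 N and linear speed of cover below 0.02 m/s and angle between cover_grip's own z axis and vertical below 0.1 rad and horizontal distance between hole_wide_l and thread_wide_l below 0.0045 m and z of hole_wide_l in the frame of thread_wide_l between 0.005 and 0.03 m and horizontal distance between hole_wide_r and thread_wide_r below 0.0045 m and z of hole_wide_r in the frame of thread_wide_r between 0.005 and 0.03 m and horizontal distance between hole_near_l and thread_near_l below 0.0045 m and z of hole_near_l in the frame of thread_near_l between 0.005 and 0.03 m and horizontal distance between hole_near_r and thread_near_r below 0.0045 m and z of hole_near_r in the frame of thread_near_r between 0.005 and 0.03 m); the arm keeps its last pose, push and grip.
It fails at once if the cover touches the heater (over 2 N) (contact force between cover and heater above 2 N).
It fails at once if one of the other loose things on the bench moved by more than 30 mm (distance of any of dish, screwdriver, blank_plate, tip_box, jar from where it was at the start of the episode above 0.03 m).
It also fails if it takes over 48 s, if anything falls off the work surface, if the arm or the gripper's body presses on something with over 40 N, if the wrist force passes 120 N, or if a joint passes its speed limit or range.

ROBOT

A 7-joint arm with a two-finger parallel gripper is mounted at the origin on the work surface. World frame = base frame: x ahead of the robot, y to its left, z up, the work surface at z = 0. Lengths are in m, angles in rad, forces in N, time in s.
With the tool pointing down it reaches from about 0.425 to 0.875 m from the base axis. Payload 4.7 kg.
Tool frame: the origin (TCP) lies at the very end of the fingers, on their centre line; the grasp point (between the pads) lies 19 mm behind it; z points along the fingers, y is the direction in which the jaws open and shut (so a half turn about z gives the same grasp; the last joint's range is limited). The gripper opens to 87 mm and grips with 3 to 60 N. Pads are 19 mm wide; open, the fingers measure 117 mm over their backs; the gripper's body (75 mm by 190 mm) begins 51 mm behind the grasp point.
Start: joints at [-1.212, 0.321, -0.07, 1.45, 0.023, 1.371, -0.057], TCP at [0.22, 0.612, 0.223] pointing down, gripper open.
Joint ranges: [-2.86, 2.86], [-0.3, 2.09], [-1.38, 1.24], [0.06, 2.45], [-1.56, 4.7], [0.09, 2.05], [-2.69, 2.69]. Speed limits (rad/s): [2.57, 2.57, 3.14, 3.14, 3.14, 3.14, 3.14].

INTERFACE

Orientations are given as a rotation vector (axis times angle).
In Python, from bench import * gives the robot as it stands.
- The arm moves only by the tool apply_moves, never from a script. Its argument "plan" is one flat list of numbers, 7 for each row, row after row: the closure, from 0 (fully open) to 1 (shut), then the shift along the tool's x, y, z in mm, then the turn, a rotation vector about the tool's x, y, z in degrees. A call has 1 to 5 rows; each row shifts and turns the pose as measured when the row begins, along the tool's axes as they then stand; what a row does not reach is not made up. A row lasts 1/8 s, in which the tool goes at most 62.5 mm and 10.7 degrees, less where a joint would pass 70% of its speed; a pose out of reach is approached as far as the arm can. A call with a gripper value outside its range is refused whole. The fingers move at their own pace and stop on an object; "squeeze" is the grip in N (left out, the last holds). Time passes only in rows, so rows that do not move let the fingers close. It gives the time, the measured TCP pose, the force and the opening at its end, in the units of the state.
- get_state(): the state, without advancing time (a new reading comes with each control period).
- get_image(name): name is "scene" or "top" or "wrist"; returns the picture (480x640x3 uint8, red, green, blue); there is no depth.
- camera_model(name): a dict with "K" (3x3 intrinsics, pixels), "k1" (the pictures are not rectified: a ray, as slopes to the right and down, at radius r is drawn at 1 + k1 r^2 times it, then the intrinsics apply), "T" (4x4, takes a point from camera to world coordinates). Camera axes: x right, y up, looking along -z (the intrinsics and any distortion apply to the point x, -y, -z); pixel columns grow to the right and rows downward; lengths in m; the calibration is good to about 2 mm. A picture is of the moment at which its call begins: read the wrist's pose just before it. camera_model takes no time and is no camera call; for the wrist camera it gives the pose at the moment of the call.
- hand_in(): hands the job in, once; it reports no verdict.
The state is a dict: "clock": time; "qpos": joint angles; "qvel": joint speeds; "joint_torque": joint torques, N m; "position": TCP position; "tcp_rot": TCP orientation; "force": force on the tool from outside, world axes, zero at the start; "ft_torque": the same for the moment, N m; "opening": opening from 0.0 (shut) to 1.0 (fully open).
Only numpy, scipy, OpenCV 4.12 (cv2) and the standard library are available. Lean on these libraries where they do the work, as an engineer would, in place of code of your own. Each camera call takes 0.05 s, during which the arm holds its last target. There are 200 camera calls.

## Working session

There is one attempt and no reset: what is moved stays moved. The work goes in short steps, Python scripts to look and compute and a tool call to move; the robot and the scene stay as the last step left them, time stands still between calls to the robot, and variables do not carry over. Pictures are saved under pics/ and viewed, about 8 in all and at most 12, crops included, and the job is handed in when it is done.

Besides the shell and the picture viewer there is one more tool, called after "Request:" as name(argument=value, ...), one argument or row to a line, values as JSON. apply_moves: Moves the arm, as the interface text tells. Its arguments: {"type":"object","properties":{"plan":{"type":"array"},"squeeze":{"type":"number"}},"required":["plan"]}

```bash
mkdir -p pics; cat > h.py <<'E'
from bench import *
import numpy as np, cv2
from scipy.spatial.transform import Rotation as R
def snap(n,f):
    m=camera_model(n); im=get_image(n); cv2.imwrite('pics/'+f,im[:,:,::-1]); np.savez('pics/'+f+'.npz',K=m['K'],k1=m['k1'],T=m['T']); return im
def load(f):
    return np.load('pics/'+f+'.npz')
def ray(m,uv):
    K=m['K'];d=[float(m['k1']),0,0,0,0]
    p=cv2.undistortPoints(np.array(uv,float).reshape(-1,1,2),K,np.array(d)).reshape(-1,2)
    return p
def onz(m,uv,z):
    p=ray(m,uv);T=m['T'];D=np.c_[p[:,0],-p[:,1],-np.ones(len(p))]@T[:3,:3].T;o=T[:3,3]
    return o+D*((z-o[2])/D[:,2])[:,None]
def proj(m,X):
    T=m['T'];c=(np.atleast_2d(X)-T[:3,3])@T[:3,:3];a=c[:,0]/-c[:,2];b=-c[:,1]/-c[:,2]
    s=1+float(m['k1'])*(a*a+b*b);K=m['K'];return np.c_[K[0,0]*a*s+K[0,2],K[1,1]*b*s+K[1,2]]
E
python3 - <<'E'
from h import *
s=get_state();print(s['clock'],s['position'],s['tcp_rot'],s['opening'])
for n in('top','wrist'):
    snap(n,n+'0.png');m=camera_model(n);print(n,m)
E
```

```text
0.0 [0.21956376 0.61120184 0.22145756] [-5.38819144e-01 -3.09483614e+00  3.00631880e-03] 1.0017202155597997
top {'K': array([[543.34447705,   0.        , 315.8524262 ],
       [  0.        , 543.34447705, 231.61120188],
       [  0.        ,   0.        ,   1.        ]]), 'k1': -0.07039534004819681, 'T': array([[-1.65205624e-02,  9.89979855e-01, -1.40238928e-01,
         3.48398984e-01],
       [-9.99857704e-01, -1.68358060e-02, -1.06173936e-03,
         4.31506408e-03],
       [-3.41213596e-03,  1.40201432e-01,  9.90117122e-01,
         1.39871222e+00],
       [ 0.00000000e+00,  0.00000000e+00,  0.00000000e+00,
         1.00000000e+00]])}
wrist {'K': array([[393.45520936,   0.        , 321.85483287],
       [  0.        , 393.45520936, 242.57431241],
       [  0.        ,   0.        ,   1.        ]]), 'k1': 0.017840765079390003, 'T': array([[ 0.33726357, -0.90607687, -0.25549557,  0.14970765],
       [ 0.94140947,  0.32425397,  0.09277696,  0.63654293],
       [-0.00121761, -0.27181625,  0.9623484 ,  0.38346799],
       [ 0.        ,  0.        ,  0.        ,  1.        ]])}
```

View pics/top0.png

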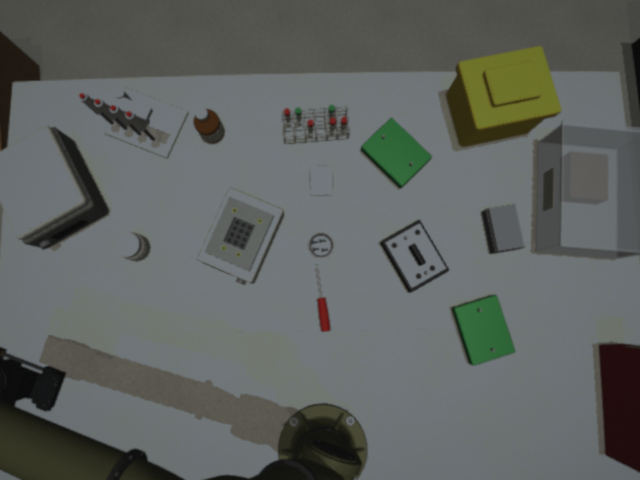

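The top view shows the cover on the black stand at about (415,255) and the heater at about (241,235). I'll zoom in on both.

```bash
python3 - <<'E'
import cv2,numpy as np
im=cv2.imread('pics/top0.png')
a=im[185:285,195:290];b=im[205:305,365:460]
c=cv2.resize(np.hstack([a,b]),None,fx=4.2,fy=4.2,interpolation=cv2.INTER_CUBIC)
cv2.imwrite('pics/crop0.png',cv2.convertScaleAbs(c,alpha=1.5));print(c.shape)
E
```

```text
(420, 798, 3)
```

View pics/crop0.png

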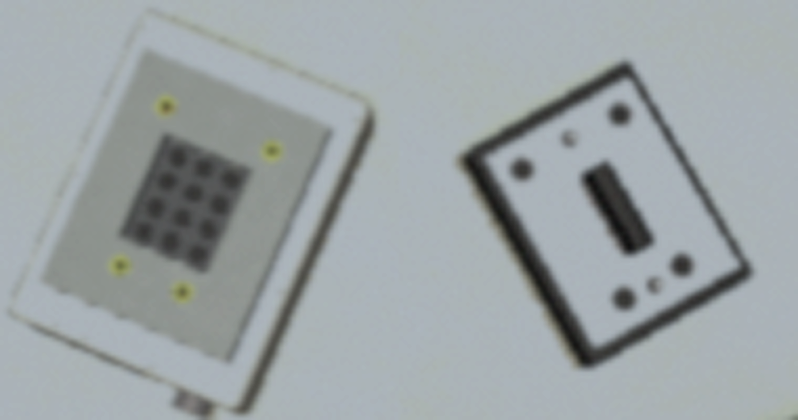

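The heater's wide threads are at crop (166,106) and (272,150), the near ones at (120,265) and (182,291). The cover's wide holes are at (522,169) and (620,114), the near ones at (624,298) and (682,265).

```bash
cat >> h.py <<'E'
LAY=np.array([[48,34],[48,-34],[-48,20],[-48,-20]])/1000.
def fit(P,L=LAY):
    c=P.mean(0);l=L.mean(0);A=L-l;B=P-c
    th=np.arctan2((A[:,0]*B[:,1]-A[:,1]*B[:,0]).sum(),(A*B).sum())
    Q=np.array([[np.cos(th),-np.sin(th)],[np.sin(th),np.cos(th)]])
    return c-Q@l,np.degrees(th),(P-(c+A@Q.T))*1000
E
python3 - <<'E'
from h import *
m=load('top0.png')
H=np.array([[166,106],[272,150],[120,265],[182,291.]])
C=np.array([[522,169],[620,114],[624,298],[682,265.]])
f=lambda p,o:(p+.5)/4.2-.5+o
for n,p,z in(('heater',f(H,[195,185]),.085),('cover',f(C-[399,0],[365,205]),.05)):
    X=onz(m,p,z);c,t,r=fit(X[:,:2]);print(n,c,t,np.round(r,1).tolist())
s=get_state();Rt=R.from_rotvec(s['tcp_rot']).as_matrix();print(Rt.round(3),s['position'])
E
```

```text
heater [0.53457524 0.19451046] -24.062835258007176 [[-0.3, -0.1], [0.2, -0.2], [-0.2, -0.1], [0.3, 0.3]]
cover [ 0.47647515 -0.24157108] 28.25562376014792 [[-0.0, 0.0], [-0.1, -0.0], [0.1, 0.1], [0.0, -0.1]]
[[-0.941  0.338 -0.   ]
 [ 0.338  0.941 -0.002]
 [-0.    -0.002 -1.   ]] [0.21959636 0.61125311 0.22159128]
```

```bash
cat >> h.py <<'E'
from scipy.spatial.transform import Slerp
def plan(pos,az,grip,n=5,step=50,turn=9,dirturn=0):
    """rows from here to TCP pos, tool down, tool x at azimuth az (deg)"""
    s=get_state();R0=R.from_rotvec(s['tcp_rot']);p0=np.array(s['position']);M=R0.as_matrix()
    a0=np.degrees(np.arctan2(M[1,0],M[0,0]));da=(az-a0+180)%360-180
    d=np.array(pos)-p0;k=int(max(1,np.ceil(np.linalg.norm(d)/step),np.ceil(abs(da)/turn)))
    tgt=lambda a:R.from_euler('z',a,degrees=True)*R.from_euler('x',180,degrees=True)
    print('t',round(s['clock'],2),'pos',p0.round(4),'az',a0.round(2),'tilt',np.degrees(np.arccos(-M[2,2])).round(2),'F',np.round(s['force'],1),'open',round(s['opening'],3),'rows left',k,'dist mm',(d*1000).round(1),'da',da.round(2))
    Rc=R0;out=[]
    for i in range(min(n,k)):
        Rn=tgt(a0+da*(i+1)/k)
        sh=Rc.inv().apply(d/k)*1000;tn=np.degrees((Rc.inv()*Rn).as_rotvec())
        out.append([grip]+sh.round(1).tolist()+tn.round(1).tolist());Rc=Rn
    for o in out:print(o)
E
python3 -c "
from h import *
plan([.56,.2,.23],95,0,turn=9.5)"
```

```text
t 0.1 pos [0.2196 0.6113 0.2216] az 160.25 tilt 0.1 F [-0.7 -0.3  0.6] open 1.0 rows left 7 dist mm [ 340.4 -411.3    8.4] da -65.25
[0, -65.6, -38.9, -1.1, -0.1, 0.0, 9.3]
[0, -71.1, -27.7, -1.2, 0.0, -0.0, 9.3]
[0, -74.6, -15.8, -1.2, -0.0, -0.0, 9.3]
[0, -76.2, -3.6, -1.2, 0.0, -0.0, 9.3]
[0, -75.8, 8.8, -1.2, -0.0, -0.0, 9.3]
```

```bash
sed -i 's#np.linalg.norm(d)/step#np.linalg.norm(d)*1000/step#' h.py
python3 -c "
from h import *
plan([.56,.2,.23],95,0,step=58)"
```

```text
t 0.1 pos [0.2196 0.6113 0.2216] az 160.25 tilt 0.1 F [-0.7 -0.3  0.6] open 1.0 rows left 10 dist mm [ 340.4 -411.3    8.4] da -65.25
[0, -45.9, -27.2, -0.8, -0.1, 0.0, 6.5]
[0, -48.7, -21.8, -0.8, 0.0, -0.0, 6.5]
[0, -50.9, -16.1, -0.8, 0.0, -0.0, 6.5]
[0, -52.4, -10.2, -0.8, -0.0, -0.0, 6.5]
[0, -53.2, -4.2, -0.8, 0.0, -0.0, 6.5]
```

Request:
apply_moves(
  plan=[0,-46,-27,-1,0,0,6.5,0,-49,-22,-1,0,0,6.5,0,-51,-16,-1,0,0,6.5,0,-52,-10,-1,0,0,6.5,0,-53,-4,-1,0,0,6.5],
)

```text
clock: 0.72
position: [0.3884, 0.403, 0.223]
tcp_rot: [-1.392, -2.813, 0.01]
force: [1.1, 0.3, 0.5]
opening: 1.002
```

```bash
python3 -c "
from h import *
plan([.56,.2,.23],95,0,step=58)"
```

```text
t 0.72 pos [0.3884 0.403  0.223 ] az 127.34 tilt 0.39 F [1.1 0.3 0.5] open 1.002 rows left 5 dist mm [ 171.6 -203.     7. ] da -32.34
[0, -53.1, 2.7, -1.4, -0.4, 0.0, 6.5]
[0, -52.5, 8.6, -1.4, 0.0, -0.0, 6.5]
[0, -51.1, 14.5, -1.4, 0.0, -0.0, 6.5]
[0, -49.2, 20.2, -1.4, -0.0, -0.0, 6.5]
[0, -46.6, 25.6, -1.4, 0.0, -0.0, 6.5]
```

Request:
apply_moves(
  plan=[0,-53,3,-1,0,0,6.5,0,-52.5,8.5,-1,0,0,6.5,0,-51,14.5,-1,0,0,6.5,0,-49,20,-1,0,0,6.5,0,-47,25.5,-1,0,0,6.5],
)

```text
clock: 1.35
position: [0.5617, 0.1908, 0.2265]
tcp_rot: [-2.146, -2.292, 0.013]
force: [-0.3, 1.4, 0.2]
opening: 1.003
```

```bash
python3 -c "
from h import *
snap('wrist','w1.png')
plan([.49,-.19,.22],28.3,0,step=55)"
```

```text
t 1.4 pos [0.5666 0.1813 0.2267] az 92.95 tilt 0.63 F [ 3.  -6.   1.5] open 0.994 rows left 8 dist mm [ -76.6 -371.3   -6.7] da -64.65
[0, -45.8, -11.9, 1.4, -0.2, 0.6, 8.1]
[0, -47.1, -5.4, 0.8, -0.0, -0.0, 8.1]
[0, -47.4, 1.3, 0.8, 0.0, -0.0, 8.1]
[0, -46.7, 7.9, 0.8, 0.0, -0.0, 8.1]
[0, -45.1, 14.4, 0.8, 0.0, -0.0, 8.1]
```

Request:
apply_moves(
  plan=[0,-46,-12,1,0,0.6,8,0,-47,-5.5,1,0,0,8,0,-47.5,1,1,0,0,8,0,-46.5,8,1,0,0,8,0,-45,14.5,1,0,0,8],
)

```text
clock: 2.02
position: [0.5156, -0.055, 0.2196]
tcp_rot: [-2.823, -1.374, 0.009]
force: [0.3, -1.2, -0.2]
opening: 1.0
```

```bash
python3 -c "
from h import *
plan([.476,-.242,.20],28.3,0,step=50)"
```

```text
t 2.02 pos [ 0.5156 -0.055   0.2196] az 51.9 tilt 0.33 F [ 0.3 -1.2 -0.2] open 1.0 rows left 4 dist mm [ -39.6 -187.   -19.6] da -23.6
[0, -42.9, 21.1, 5.0, -0.2, 0.3, 5.9]
[0, -40.5, 25.3, 4.9, -0.0, -0.0, 5.9]
[0, -37.7, 29.4, 4.9, -0.0, -0.0, 5.9]
[0, -34.5, 33.1, 4.9, 0.0, -0.0, 5.9]
```

View pics/w1.png

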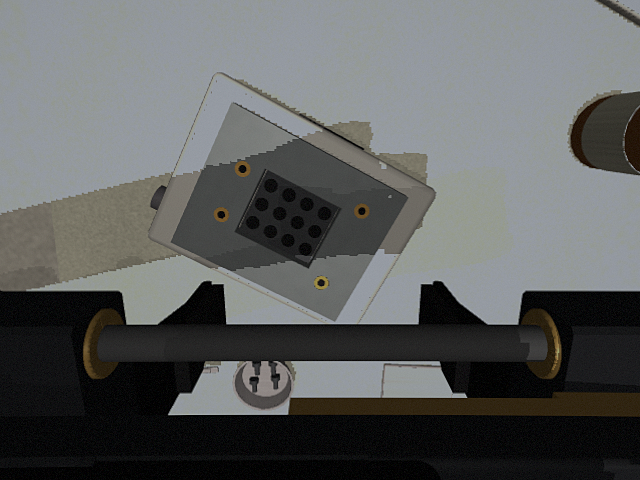

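The wrist view shows all four threads: near pair at (242,169) and (221,214), wide pair at (362,211) and (321,283). I'll cross-check these against the top estimate while moving on.

Request:
apply_moves(
  plan=[0,-43,21,5,0,0.3,6,0,-40.5,25.5,5,0,0,6,0,-37.5,29.5,5,0,0,6,0,-34.5,33,5,0,0,6],
)

```text
clock: 2.52
position: [0.4721, -0.2463, 0.1982]
tcp_rot: [-3.048, -0.738, 0.001]
force: [0.4, -0.7, -0.4]
opening: 0.998
```

```bash
python3 -c "
from h import *
m=load('w1.png')
a=[[242,169],[221,214],[362,211],[321,283]]
for o in([2,3,0,1],[3,2,1,0]):
    c,t,r=fit(onz(m,np.array(a)[o],.085)[:,:2]);print(c,t,r.round(1).tolist())
snap('wrist','w2.png')
plan([.476,-.242,.10],28.3,0,step=50)"
```

```text
[0.53314606 0.19513195] -24.06430059833511 [[0.4, 0.1], [0.1, -0.3], [-0.3, -0.2], [-0.1, 0.3]]
[0.53314606 0.19513195] -23.997494484143783 [[-27.6, -62.4], [28.0, 62.2], [-16.4, -36.2], [16.0, 36.4]]
t 2.58 pos [ 0.4686 -0.2542  0.1979] az 26.52 tilt 0.18 F [-2.5 -5.4  0.3] open 0.999 rows left 2 dist mm [  7.4  12.2 -97.9] da 1.78
[0, 6.2, -3.8, 49.0, -0.1, 0.2, -0.9]
[0, 6.1, -3.7, 49.0, 0.0, 0.0, -0.9]
```

View pics/w2.png

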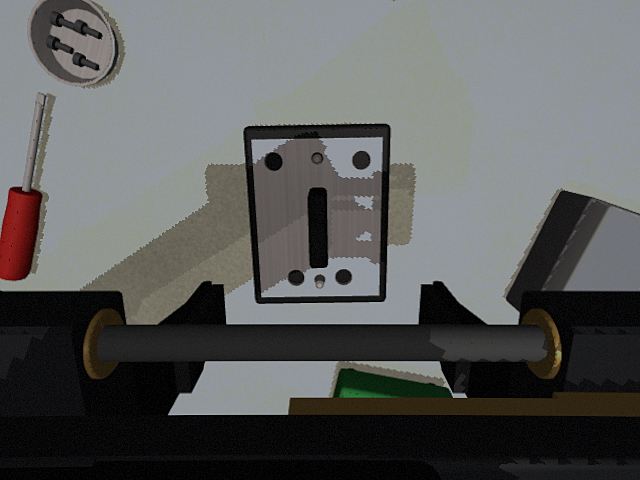

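The two heater estimates agree within 1.5 mm and 0.01°. In this wrist view the cover's wide holes are at (274,161) and (361,160), the near ones at (296,277) and (344,277).

```bash
python3 -c "
from h import *
m=load('w2.png')
a=[[274,161],[361,160],[296,277],[344,277]]
c,t,r=fit(onz(m,a,.05)[:,:2]);print(c,t,r.round(1).tolist())
plan([.4755,-.2415,.10],28.3,0,step=50)"
```

```text
[ 0.47526562 -0.24119172] 28.225898719366047 [[0.2, -0.2], [-0.5, 0.3], [0.3, 0.2], [-0.1, -0.3]]
t 2.58 pos [ 0.4686 -0.2542  0.1979] az 26.52 tilt 0.18 F [-2.5 -5.4  0.3] open 0.999 rows left 2 dist mm [  6.9  12.7 -97.9] da 1.78
[0, 6.1, -4.1, 49.0, -0.1, 0.2, -0.9]
[0, 6.0, -4.1, 49.0, 0.0, 0.0, -0.9]
```

Request:
apply_moves(
  plan=[0,6,-4,40,0,0.2,-1,0,6,-4,40,0,0,-1,0,0,0,0,0,0,0],
)

```text
clock: 2.95
position: [0.4745, -0.2433, 0.1161]
tcp_rot: [-3.045, -0.769, -0.001]
force: [-0.3, -0.5, 0.1]
opening: 1.0
```

```bash
python3 -c "
from h import *
plan([.4755,-.2415,.056],28.3,0,step=20)"
```

```text
t 2.95 pos [ 0.4745 -0.2433  0.1161] az 28.33 tilt 0.06 F [-0.3 -0.5  0.1] open 1.0 rows left 4 dist mm [  1.    1.8 -60.1] da -0.03
[0, 0.4, -0.3, 15.0, -0.1, -0.0, 0.0]
[0, 0.4, -0.3, 15.0, 0.0, -0.0, 0.0]
[0, 0.4, -0.3, 15.0, 0.0, -0.0, 0.0]
[0, 0.4, -0.3, 15.0, 0.0, -0.0, 0.0]
```

Request:
apply_moves(
  plan=[0,0.5,-0.3,15,0,0,0,0,0.5,-0.3,15,0,0,0,0,0.5,-0.3,15,0,0,0,0,0.3,-0.3,13,0,0,0,0,0,0,0,0,0,0],
)

```text
clock: 3.58
position: [0.4778, -0.2418, 0.0574]
tcp_rot: [3.045, 0.77, 0.007]
force: [-0.5, -0.5, 0.8]
opening: 0.995
```

```bash
python3 -c "
from h import *
plan([.4755,-.2415,.056],28.3,0,step=20)"
```

```text
t 3.58 pos [ 0.4778 -0.2418  0.0574] az 28.38 tilt 0.25 F [-0.5 -0.5  0.8] open 0.995 rows left 1 dist mm [-2.3  0.3 -1.4] da -0.08
[0, -1.9, -1.3, 1.4, 0.1, -0.2, 0.1]
```

Request:
apply_moves(
  plan=[0,-2,-1.3,1,0,0,0,1,0,0,0,0,0,0,1,0,0,0,0,0,0,1,0,0,0,0,0,0,1,0,0,0,0,0,0],
  squeeze=40,
)

```text
clock: 4.2
position: [0.4764, -0.2422, 0.0578]
tcp_rot: [3.044, 0.769, 0.011]
force: [-0.3, -0.2, 0.0]
opening: 0.63
```

Request:
apply_moves(
  plan=[1,0,0,0,0,0,0,1,0,0,0,0,0,0,1,0,0,0,0,0,0],
)

```text
clock: 4.58
position: [0.4765, -0.2422, 0.0579]
tcp_rot: [3.044, 0.769, 0.011]
force: [-0.0, 1.0, 0.3]
opening: 0.288
```

Request:
apply_moves(
  plan=[1,0,0,0,0,0,0,1,0,0,0,0,0,0,1,0,0,0,0,0,0,1,0,0,0,0,0,0],
)

```text
clock: 5.08
position: [0.4761, -0.2415, 0.0578]
tcp_rot: [3.045, 0.769, 0.01]
force: [0.1, 0.3, 0.5]
opening: 0.154
```

```bash
python3 -c "
from h import *
plan([.4765,-.2422,.10],28.3,1,step=10)"
```

```text
t 5.08 pos [ 0.4761 -0.2415  0.0578] az 28.36 tilt 0.36 F [0.1 0.3 0.5] open 0.154 rows left 5 dist mm [ 0.4 -0.7 42.2] da -0.06
[1, 0.1, 0.2, -8.4, 0.1, -0.3, 0.0]
[1, 0.0, 0.2, -8.4, -0.0, -0.0, 0.0]
[1, 0.0, 0.2, -8.4, -0.0, -0.0, 0.0]
[1, 0.0, 0.2, -8.4, 0.0, -0.0, 0.0]
[1, 0.0, 0.2, -8.4, 0.0, -0.0, 0.0]
```

Gripped (opening 0.154 is about 13.4 mm). Lifting straight up.

Request:
apply_moves(
  plan=[1,0,0,-9,0,0,0,1,0,0,-9,0,0,0,1,0,0,-10,0,0,0,1,0,0,-12,0,0,0,1,0,0,-15,0,0,0],
)

```text
clock: 5.7
position: [0.4744, -0.2416, 0.1149]
tcp_rot: [3.046, 0.769, 0.006]
force: [-0.0, -0.5, -2.4]
opening: 0.154
```

Request:
apply_moves(
  plan=[1,0,0,-20,0,0,0,1,0,0,-20,0,0,0,1,0,0,-20,0,0,0,1,0,0,0,0,0,0],
)

```text
clock: 6.2
position: [0.4752, -0.2426, 0.1812]
tcp_rot: [3.044, 0.767, 0.013]
force: [-0.6, 0.5, -3.0]
opening: 0.157
```

```bash
python3 -c "
from h import *
snap('wrist','w3.png')
plan([.535,0,.18],0,1,step=40,turn=7)"
```

```text
t 6.25 pos [ 0.4745 -0.2423  0.1802] az 28.29 tilt 0.4 F [ 0.1  0.6 -2.7] open 0.154 rows left 7 dist mm [ 6.050e+01  2.423e+02 -2.000e-01] da -28.29
[1, 24.0, -26.4, 0.1, 0.2, -0.4, 4.0]
[1, 22.1, -28.0, 0.0, -0.0, -0.0, 4.0]
[1, 20.1, -29.5, 0.0, 0.0, -0.0, 4.0]
[1, 17.9, -30.8, 0.0, -0.0, -0.0, 4.0]
[1, 15.7, -32.0, 0.0, 0.0, -0.0, 4.0]
```

View pics/w3.png

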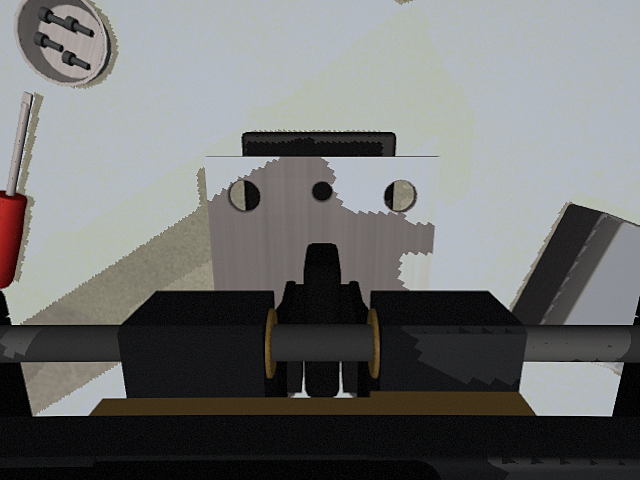

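The cover hangs from the gripper. Its wide holes are at (244,195) and (401,195), and a pin hole at (322,191). From these I'll compute the cover's pose relative to the tool.

Request:
apply_moves(
  plan=[1,24,-26.5,0,0,0,4,1,22,-28,0,0,0,4,1,20,-29.5,0,0,0,4,1,18,-31,0,0,0,4,1,16,-32,0,0,0,4],
)

```text
clock: 6.88
position: [0.5156, -0.068, 0.1759]
tcp_rot: [3.135, 0.195, -0.0]
force: [-0.5, -0.3, -4.2]
opening: 0.161
```

```bash
python3 -c "
from h import *
m=load('w3.png')
X=onz(m,[[244.5,195.5],[401,195.5],[322,191]],.1724)
L=np.array([[48,34],[48,-34],[50,0]])/1000
c,t,r=fit(X[:,:2],L);print(c,t,r.round(1).tolist(),'dist',np.linalg.norm(X[0]-X[1]))
p=np.array([.4745,-.2423]);print('tcp-rel world mm',(c-p)*1000)
a=np.radians(28.29);print('tool x,cover-y mm',np.array([[np.cos(a),np.sin(a)],[-np.sin(a),np.cos(a)]])@(c-p)*1000,'yaw rel',t-28.29)
plan([.534,.195,.18],-24.06,1,step=45,turn=7)"
```

```text
[ 0.47478774 -0.24324577] 28.301689765125726 [[-0.0, 0.0], [0.1, -0.3], [-0.1, 0.2]] dist 0.0683282072048468
tcp-rel world mm [ 0.28773814 -0.94577266]
tool x,cover-y mm [-0.1948636  -0.96917869] yaw rel 0.011689765125726836
t 6.88 pos [ 0.5156 -0.068   0.1759] az 7.14 tilt 0.06 F [-0.5 -0.3 -4.2] open 0.161 rows left 6 dist mm [ 18.4 263.    4.1] da -31.2
[1, 8.5, -43.1, -0.7, 0.1, 0.0, 5.2]
[1, 4.6, -43.7, -0.7, -0.0, -0.0, 5.2]
[1, 0.6, -43.9, -0.7, 0.0, -0.0, 5.2]
[1, -3.4, -43.8, -0.7, -0.0, -0.0, 5.2]
[1, -7.4, -43.3, -0.7, 0.0, -0.0, 5.2]
```

Request:
apply_moves(
  plan=[1,8.5,-43,-1,0,0,5.2,1,4.5,-43.5,-1,0,0,5.2,1,0.5,-44,-1,0,0,5.2,1,-3.5,-44,-1,0,0,5.2,1,-7.5,-43,-1,0,0,5.2],
)

```text
clock: 7.5
position: [0.529, 0.1558, 0.1749]
tcp_rot: [3.089, -0.542, -0.011]
force: [-0.1, -0.8, -2.1]
opening: 0.158
```

```bash
python3 -c "
from h import *
plan([.534,.195,.16],-24.06,1,step=30,turn=5)"
```

```text
t 7.5 pos [0.529  0.1558 0.1749] az -19.9 tilt 0.53 F [-0.1 -0.8 -2.1] open 0.158 rows left 2 dist mm [  5.   39.2 -14.9] da -4.16
[1, -4.3, -19.3, 7.3, 0.4, 0.3, 2.1]
[1, -5.0, -19.1, 7.4, 0.0, -0.0, 2.1]
```

Request:
apply_moves(
  plan=[1,-4,-15,7,0.4,0.3,2,1,-5,-15,7,0,0,2,1,0,0,0,0,0,0],
)

```text
clock: 7.88
position: [0.5282, 0.1929, 0.1564]
tcp_rot: [3.072, -0.641, -0.009]
force: [-0.4, -0.2, -2.4]
opening: 0.158
```

```bash
python3 -c "
from h import *
plan([.534,.195,.13],-24.06,1,step=10,turn=5)"
```

```text
t 7.88 pos [0.5282 0.1929 0.1564] az -23.56 tilt 0.39 F [-0.4 -0.2 -2.4] open 0.158 rows left 3 dist mm [  5.8   2.1 -26.4] da -0.5
[1, 1.5, -1.5, 8.8, 0.3, 0.3, 0.2]
[1, 1.5, -1.4, 8.8, 0.0, -0.0, 0.2]
[1, 1.5, -1.4, 8.8, 0.0, -0.0, 0.2]
```

Request:
apply_moves(
  plan=[1,1.5,-1.5,9,0.3,0.3,0.3,1,1.5,-1.5,9,0,0,0.2,1,1.5,-1.5,9,0,0,0,1,0,0,0,0,0,0],
)

```text
clock: 8.38
position: [0.5343, 0.1913, 0.1266]
tcp_rot: [3.07, -0.66, -0.001]
force: [0.5, -0.0, -2.8]
opening: 0.16
```

```bash
python3 -c "
from h import *
a=snap('wrist','w4.png');b=snap('top','top4.png')
c=cv2.resize(b[180:285,190:295],None,fx=4,fy=4,interpolation=cv2.INTER_CUBIC)
d=cv2.resize(a[100:340,220:420],None,fx=1.75,fy=1.75,interpolation=cv2.INTER_CUBIC)
print(c.shape,d.shape);cv2.imwrite('pics/c4.png',cv2.convertScaleAbs(np.hstack([c,d])[:,:,::-1],alpha=1.5))
plan([.534,.195,.1128],-24.06,1,step=10,turn=5)"
```

```text
(420, 420, 3) (420, 350, 3)
t 8.47 pos [0.5349 0.1916 0.1277] az -24.27 tilt 0.06 F [ 0.1 -0.  -2.9] open 0.16 rows left 2 dist mm [ -0.9   3.4 -14.9] da 0.21
[1, -1.1, -1.4, 7.4, 0.0, -0.1, -0.1]
[1, -1.1, -1.4, 7.4, -0.0, 0.0, -0.1]
```

View pics/c4.png

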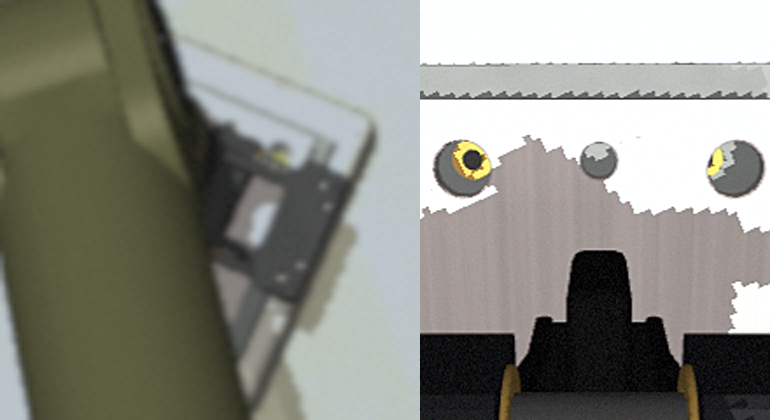

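The arm hides the heater in the top view. In the wrist view the left thread is at about px (249.7,191.4) through a hole centred at (244,196). The right insert's centre is at about (381,193), partly hidden behind its hole at (400.6,195.4). I'll compute the offset from these.

```bash
python3 -c "
from h import *
m=load('w4.png')
T=onz(m,[[249.7,191.4],[381,193]],.085);H=onz(m,[[244,196],[400.6,195.4]],.1199)
print('thr',T[:,:2].round(4),np.linalg.norm(T[0]-T[1]),'hole',H[:,:2].round(4),np.linalg.norm(H[0]-H[1]))
d=(T-H)[:,:2];print('world mm',(d*1000).round(1))
q=np.radians(-24.1);Q=np.array([[np.cos(q),-np.sin(q)],[np.sin(q),np.cos(q)]])
hc=T[0,:2]-Q@LAY[0];cc=H.mean(0)[:2]-Q@[.048,0];print('heater from left thread',hc,'cover',cc)
g=np.degrees(np.arctan2(*(H[0]-H[1])[[1,0]]))-90;print('cover yaw',g)
plan([.534,.195,.1128],-24.06,1,step=10,turn=5)"
```

```text
thr [[0.5901 0.207 ]
 [0.5614 0.1453]] 0.06804168199567051 hole [[0.5914 0.2023]
 [0.5639 0.1407]] 0.06739065694948898
world mm [[-1.2  4.7]
 [-2.5  4.6]]
heater from left thread [0.53242176 0.19558142] cover [0.53382448 0.19109209]
cover yaw -24.019215780627064
t 8.47 pos [0.5349 0.1916 0.1277] az -24.27 tilt 0.06 F [ 0.1 -0.  -2.9] open 0.16 rows left 2 dist mm [ -0.9   3.4 -14.9] da 0.21
[1, -1.1, -1.4, 7.4, 0.0, -0.1, -0.1]
[1, -1.1, -1.4, 7.4, -0.0, 0.0, -0.1]
```

```bash
python3 -c "
from h import *
plan([.5333,.1962,.1135],-24.15,1,step=5,turn=5)"
```

```text
t 8.47 pos [0.5349 0.1916 0.1277] az -24.27 tilt 0.06 F [ 0.1 -0.  -2.9] open 0.16 rows left 3 dist mm [ -1.6   4.6 -14.2] da 0.12
[1, -1.1, -1.2, 4.7, 0.0, -0.1, -0.0]
[1, -1.1, -1.2, 4.7, 0.0, 0.0, -0.0]
[1, -1.1, -1.2, 4.7, 0.0, 0.0, -0.0]
```

Request:
apply_moves(
  plan=[1,-1,-1.2,4,0,0,0,1,-1,-1.2,4,0,0,0,1,-1,-1.2,4,0,0,0,1,0,0,0,0,0,0],
)

```text
clock: 8.98
position: [0.5339, 0.1969, 0.1156]
tcp_rot: [-3.071, 0.659, -0.003]
force: [-0.9, 0.6, -2.8]
opening: 0.162
```

```bash
python3 -c "
from h import *
a=snap('wrist','w5.png')
d=cv2.resize(a[160:240,220:430],None,fx=3.5,fy=3.5,interpolation=cv2.INTER_CUBIC)
cv2.imwrite('pics/c5.png',d[:,:,::-1])
plan([.5333,.1962,.1135],-24.15,1,step=5,turn=5)"
```

```text
t 9.03 pos [0.5341 0.1969 0.1158] az -24.25 tilt 0.14 F [ 0.1 -0.  -2.3] open 0.159 rows left 1 dist mm [-0.8 -0.7 -2.3] da 0.1
[1, -0.5, 0.9, 2.3, -0.1, -0.1, -0.1]
```

View pics/c5.png

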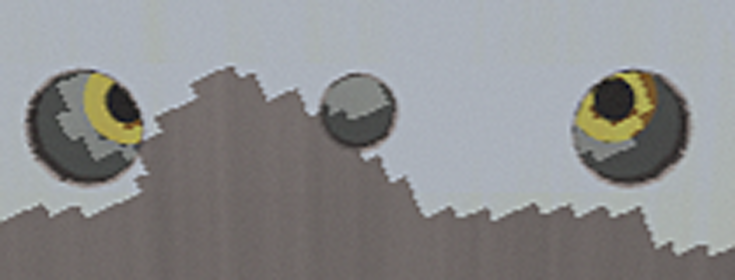

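Both threads show now: left thread at crop (123,103) in the hole at (84,127), right thread at (614,99) in the hole at (631,127).

```bash
cat > chk.py <<'E'
from h import *
def chk(f,thr,hole,z,o=(220,160),s=3.5):
    m=load(f);g=lambda p:(np.array(p)+.5)/s-.5+o
    T=onz(m,g(thr),.085);H=onz(m,g(hole),z)
    print('sep',np.linalg.norm(T[0]-T[1]),np.linalg.norm(H[0]-H[1]))
    d=(T-H)[:,:2]*1000;az=lambda X:np.degrees(np.arctan2(X[0,1]-X[1,1],X[0,0]-X[1,0]))-90
    print('thr-hole mm',d.round(1),'mean',d.mean(0),'az thr',az(T),'hole',az(H))
    return d.mean(0)
E
python3 -c "
from chk import *
d=chk('w5.png',[[123,103],[614,99]],[[84,127],[631,127]],.108)
p=get_state()['position'];plan([p[0]+d[0]/1000,p[1]+d[1]/1000,.1130],-24.15,1,step=5,turn=5)"
```

```text
sep 0.0686043675365401 0.06764279925260408
thr-hole mm [[-0.6 -0.8]
 [-0.5 -1.9]] mean [-0.5240481  -1.38590836] az thr -23.71696835858775 hole -24.179223809055074
t 9.03 pos [0.5341 0.1969 0.1158] az -24.25 tilt 0.14 F [ 0.1 -0.  -2.3] open 0.159 rows left 1 dist mm [-0.5 -1.4 -2.8] da 0.1
[1, 0.1, 1.5, 2.8, -0.1, -0.1, -0.1]
```

Request:
apply_moves(
  plan=[1,0,1.3,2.5,0,0,0,1,0,0,0,0,0,0,1,0,0,0,0,0,0,1,0,0,0,0,0,0],
)

```text
clock: 9.52
position: [0.5338, 0.1954, 0.1135]
tcp_rot: [-3.07, 0.66, -0.004]
force: [0.1, -0.4, -2.1]
opening: 0.157
```

```bash
python3 -c "
from h import *
a=snap('wrist','w6.png')
d=cv2.resize(a[160:240,220:430],None,fx=3.5,fy=3.5,interpolation=cv2.INTER_CUBIC)
cv2.imwrite('pics/c6.png',d[:,:,::-1])
plan([.5333,.1962,.1135],-24.15,1,step=5,turn=5)"
```

```text
t 9.57 pos [0.5339 0.1955 0.1135] az -24.26 tilt 0.17 F [-0.1 -0.4 -3.7] open 0.156 rows left 1 dist mm [-0.6  0.7 -0. ] da 0.11
[1, -0.8, -0.4, 0.0, -0.1, -0.1, -0.1]
```

View pics/c6.png

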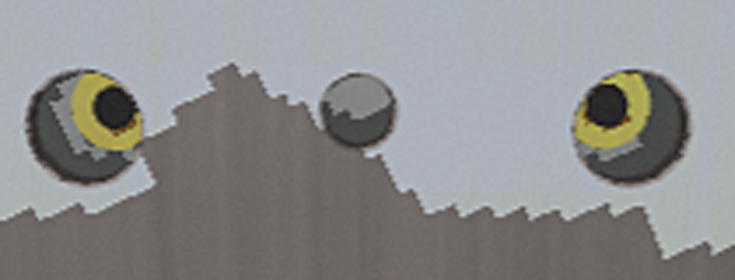

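Now the left thread is at (114,109) and the right at (607,105), nearly symmetric in the two holes.

```bash
python3 -c "
from chk import *
chk('w6.png',[[114,109],[607,105]],[[84,127],[631,127]],.1057)
s=get_state();print(s['clock'],s['qvel'].round(3))
hand_in()"
```

```text
sep 0.06822625844618824 0.06773423963345886
thr-hole mm [[-0.7  0.2]
 [-0.4 -0.5]] mean [-0.51466099 -0.15174777] az thr -23.734630459966297 hole -24.19701367968679
9.575 [-0.002  0.    -0.002 -0.002  0.002 -0.002 -0.   ]
the job is handed in; nothing more can be done
```

I pinched the cover by its rib, lifted it straight off the pins and carried it to the heater. I handed the job in at 9.6 s with the plate still held above the flange.

- **Alignment:** in the last wrist picture the two wide holes are about 0.5–0.8 mm from their threads. The limit is 4.5 mm.
- **Turn:** the cover's yaw is within about 0.5° of the heater's, going by the wide pair. The earlier fits to all four threads agree within about 0.2°.
- **Height and level:** the underside is about 16 mm above the flange, worked out from the tool height. The tool is tilted 0.17°, and I took the plate to sit square with it.
- **Hold:** the arm is nearly still (joint speeds up to 0.002 rad/s). The fingers stand at about 14 mm on the rib, with a 40 N squeeze commanded. The wrist force only shows the plate's weight, with no sign that it touched the heater.

**Not checked by eye:** the gripper and arm hid the close pair of holes in the wrist and top views. Their alignment follows from the known hole layout and the measured yaw. I also took no last picture of the other objects on the bench.

**Disagreements:** the top camera and wrist camera differed by about 1.5 mm on the heater's position. I used the direct hole-to-thread measurement from the wrist camera.

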